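# Hold the sprung lid of a bike-battery case at its pointer

## Robot

A 6-joint arm with a two-finger parallel gripper is mounted at the origin on the work surface. World frame = base frame: x ahead of the robot, y to its left, z up, the work surface at z = 0. Lengths are in m, angles in rad, forces in N, time in s.
With the tool pointing down it reaches from about 0.325 to 0.75 m from the base axis. Payload 7.6 kg.
Tool frame: the origin (TCP) lies on the centre line of the jaws, within the pads' length; the fingertips stand 25 mm ahead of it and the grasp point (between the pads) lies 6 mm ahead of it; z points along the fingers, y is the line along which they close (so a half turn about z gives the same grasp; the last joint's range is limited). The gripper opens to 85 mm and grips with 20 to 120 N. Pads are 22 mm wide; open, the fingers measure 114 mm over their backs; the gripper's body (76 mm by 85 mm) begins 54 mm behind the grasp point. The pads swing forward as they close: fully open they stand 13 mm farther back than shut.
Start: joints at [1.192, 0.052, 1.401, -0, 1.689, -0.07], TCP at [0.16, 0.5, 0.256] pointing down, gripper open.
Joint ranges: [-2.9, 2.9], [-0.91, 2.17], [0.12, 2.37], [-1.06, 4.2], [0.26, 2.73], [-2.93, 2.93]. Speed limits (rad/s): [2.57, 2.57, 3.01, 3.14, 3.14, 3.14].

## Interface

Orientations are given as a 3x3 rotation matrix whose columns are the frame's x, y, z axes.
In Python, from bench import env, imaging, job gives the robot as it stands. The module is installed in compiled form; this text tells all that it offers.
- The arm moves only by the tool step_arm, never from a script. Its argument "motion" is a list of rows, each a list of 2 entries, a list of its own where there are three numbers: the shift along the tool's x, y, z in mm, then the turn about the tool's z in rad. In form: [[[tx, ty, tz], spin], ...]. A call has 1 to 20 rows; each row is the pose to reach, as a shift and turn from the pose commanded when the call began, along the tool's axes at that moment; what a row does not reach only later rows make up. A row lasts 1/8 s, in which the tool goes at most 62.5 mm and 10.7 degrees, less where a joint would pass 70% of its speed; a pose out of reach is approached as far as the arm can. A call with a gripper value outside its range is refused whole. "claw" is the opening in per cent of the stroke, from 0 (shut) to 100 (fully open), set as the call begins (left out, the last holds). The fingers move at their own pace and stop on an object; "force" is the grip in N (left out, the last holds). Time passes only in rows, so rows that repeat a pose let the fingers close. It gives the time, the measured TCP pose, the force, the opening and the grip force at its end, in the units of the state.
- env.read_state(): the state, without advancing time (a new reading comes with each control period).
- imaging.read_camera(name): name is "side" or "top" or "wrist"; returns (picture, depth): 400x640x3 uint8, red, green, blue; 400x640 float32, m along the optical axis (not along the pixel's ray), 0 where there is no reading.
- imaging.get_calibration(name): a dict with "K" (3x3 intrinsics, pixels), "k1" (the pictures are not rectified: a ray, as slopes to the right and down, at radius r is drawn at 1 + k1 r^2 times it, then the intrinsics apply), "R" (3x3) and "t" (3): a world point X has camera coordinates R X + t; the wrist camera has in their place "tool_from_camera" (4x4, takes a point from camera to tool coordinates, whose origin is the TCP and whose axes are the flange's). Camera axes: x right, y down, z forward; pixel columns grow to the right and rows downward; lengths in m; the calibration is good to about 2 mm. A picture is of the moment at which its call begins: read the wrist's pose just before it. get_calibration takes no time and is no camera call.
- job.sign_off(): hands the job in; it is judged then, once.
Trained networks look in the newest picture that a camera, given by its name, has taken for a name from the list of things; names that differ only in an ending like _2 or _b are one class to them, and where a whole thing is asked for, a point or a joint stands for the part that bears it (a point fixed in the world has none). Each returns a list of dicts, best first, with "conf" (0 to 1); they miss things now and then, are a little off and sometimes report something else, mostly with a low value. They report only what shows in the picture. A call takes as long as a camera call.
- imaging.look_for(camera, name): "rect" ([left, top, right, bottom] in pixels, round what is visible of it).
- imaging.cut_out(camera, name): "region" (400x640 bool, what is visible of it) and "rect" ([left, top, right, bottom] in pixels, round what is visible of it).
The state is a dict: "t": time; "qpos": joint angles; "joint_velocities": joint speeds; "effort": joint torques, N m; "position": TCP position; "tcp_rot": TCP orientation; "wrist_force": force on the tool from outside, world axes, zero at the start; "ft_torque": the same for the moment, N m; "gripper_width": finger opening in m; "grip_force": force on a finger pad.
Only numpy, scipy, OpenCV 4.12 (cv2) and the standard library are available. Lean on these libraries where they do the work, as an engineer would, in place of code of your own. Each camera call takes 0.05 s, during which the arm holds its last target. There are 200 camera calls.

## Task

On the grey e-bike battery case, slide the flat handle cover sideways along its rail, as far as it goes, so that the lid's bar handle is uncovered; the lid stays shut until then. Then lift the spring-loaded lid by its bar handle until the lid's side edge lines up with the steel pointer arm beside it, and finish while holding it still there: do not let go, the spring would shut it. Do not shift the pointer arm or the things standing around.

Things in the scene. Friction and masses are not known exactly. Their poses are not given: they have to be found in the camera images.
- case: Fixed grey battery case. Origin on the table below the middle of the shut lid's bar; x towards the lid's hinge, y left along bar and rail, z up. In mm: x -66..217, y -220..92. Left (y -90..90): compartment under the lid, x 45..215, 100 high; in front of it the open handle recess (x -50..45), floor z 45. Right: fixed deck, top z 110, x 45..215. Front rail x -58..-50, 70 high.
- cover (a joint): Flat grey handle cover: plate 100 (x) by 124 (y), 6 thick, underside at case z 124, front skirt at x -66..-60. Slides to case -y (right), past the front of the deck. In m: 0 = right over the handle (plate y -62..62), 0.13 = fully open at its stop. Starts at 0 to 0.02. Friction about 1.5 N; stays where left.
- cover_grip (a point): Centre of the upright black rib on top of the cover: 14 thick (case y), 50 long (case x), 30 high (case z 130 to 160); this point at case x 0, z 145. Moves with the cover.
- lid (a joint): Aluminium lid, 176 wide (y), 8 thick, from its hinge (case x 205, z 106) forward to x 45 when shut. In rad: 0 = shut, grows as its front rises, at most 1.3. A spring pulls it shut: 0.4 N m when shut plus 0.9 N m per rad; lid mass 0.3 to 0.52 kg: lifting takes about 4 to 8 N at the handle. Let go, it falls shut.
- lid_handle (a point): Middle of the lid's black round bar: 12 diameter, 116 long along case y, in the lid's plane 205 from the hinge axis; 39 clear gap between bar and lid edge; two 8-wide straps 54 either side of the middle. Shut: case x 0, y 0, z 106, the cover 12 above it. Turns with the lid; x axis in the lid's plane, bar to hinge.
- lid_hinge (a point): Middle of the lid's hinge axis: case x 205, y 0, z 106. The axis runs along case y.
- pointer (a joint): Dark steel pointer arm just left of the lid (case y 104): flat bar 152 long, 14 high, 8 thick, pivoted on the lid's hinge axis beside a thin steel arc, with a small black clamp knob. Rad, same sense as the lid: 0 = along the shut lid; lid and arm line up when the angles are equal. Set at 0.45 to 0.85, held by friction.
- pointer_tip (a point): Free end of the pointer arm, 152 from the hinge axis. Turns with it; x axis along the arm towards the hinge.
- tin_mid (a point): Bystander: small steel tin with black cap, 52 diameter, 50 high, standing on the case's fixed deck; point at half height.
- oil_bottle_mid (a point): Bystander: white bottle, 50 diameter, 140 high, on the table right of the case; point at half height.
- carton_mid (a point): Bystander: cardboard carton 90 by 60 by 50 high, on the table left of the case; point at half height.

How it is judged:
By the outcome, as a careful person would: the job done as asked, in the order asked, and still so for the second after the job is handed in, while the arm keeps its last pose, push and grip.
It also fails if it takes over 48 s, if anything falls off the work surface, if the arm or the gripper's body presses on something with over 40 N, if the wrist force passes 120 N, or if a joint passes its speed limit or range.

## Working session

There is one attempt and no reset: what is moved stays moved. The work goes in short steps, Python scripts to look and compute and a tool call to move; the robot and the scene stay as the last step left them, time stands still between calls to the robot, and variables do not carry over. Pictures are saved under pics/ and viewed, at most 10 in all, crops included, and the job is handed in when it is done.

Besides the shell and the picture viewer there is one more tool, called by a JSON object that holds its "method" and its "body". step_arm: Moves the arm, as the interface text tells. Its arguments: {"type":"object","properties":{"motion":{"type":"array"},"claw":{"type":"number"},"force":{"type":"number"}},"required":["motion"]}

```bash
mkdir -p pics; cat > h.py <<'E'
import numpy as np, cv2
from bench import env, imaging, job
def cam(name, st=None):
    c=imaging.get_calibration(name); K=np.array(c["K"]);k1=c["k1"]
    if name=="wrist":
        T=np.array(c["tool_from_camera"]); s=st
        R=np.array(s["tcp_rot"]); p=np.array(s["position"])
        Rw=R@T[:3,:3]; tw=R@T[:3,3]+p
    else:
        Rw=np.array(c["R"]).T; tw=-Rw@np.array(c["t"])
    return K,k1,Rw,tw
def rays(uv,K,k1):
    d=np.array([k1,0,0,0],float)
    return cv2.undistortPoints(np.array(uv,float).reshape(-1,1,2),K,d).reshape(-1,2)
def cloud(name,depth,mask,st=None):
    K,k1,R,t=cam(name,st)
    v,u=np.nonzero(mask&(depth>0)); z=depth[v,u]
    r=rays(np.c_[u,v],K,k1)
    return np.c_[r*z[:,None],z]@R.T+t
E
python3 - <<'E'
from h import *
for n in("top","side"):
    im,d=imaging.read_camera(n); cv2.imwrite(f"pics/{n}0.png",im[:,:,::-1])
    for k in ("case","cover","cover_grip","lid","lid_handle","pointer","pointer_tip","tin_mid","oil_bottle_mid","carton_mid"):
        o=imaging.cut_out(n,k)
        if o:
            m=o[0]["region"];P=cloud(n,d,m)
            if len(P): print(n,k,round(o[0]["conf"],2),o[0]["rect"],np.round(np.median(P,0),3),np.round(np.percentile(P,3,0),3),np.round(np.percentile(P,97,0),3))
s=env.read_state();print(s["t"],s["position"],s["tcp_rot"],s["wrist_force"])
E
```

```text
top cover 0.95 [290.9, 217.8, 348.4, 269.3] [0.554 0.019 0.13 ] [ 0.499 -0.043  0.093] [0.609 0.079 0.159]
top cover_grip 0.91 [284.5, 212.9, 349.4, 271.1] [0.554 0.018 0.13 ] [ 0.499 -0.042  0.088] [0.612 0.079 0.158]
top lid 0.77 [254.0, 151.9, 335.1, 245.7] [0.682 0.083 0.11 ] [ 0.594 -0.004  0.105] [0.768 0.167 0.114]
top lid_handle 0.97 [252.8, 153.7, 335.5, 247.2] [0.682 0.084 0.11 ] [ 0.59  -0.005  0.104] [0.769 0.169 0.114]
top pointer 0.58 [241.6, 172.7, 252.8, 216.3] [0.674 0.189 0.159] [0.615 0.17  0.001] [0.739 0.219 0.203]
top pointer_tip 0.63 [242.6, 171.3, 253.9, 212.9] [0.648 0.184 0.18 ] [0.614 0.167 0.112] [0.725 0.211 0.203]
top tin_mid 0.6 [341.5, 156.8, 363.5, 180.0] [ 0.728 -0.066  0.159] [ 0.711 -0.089  0.124] [ 0.752 -0.045  0.164]
top oil_bottle_mid 0.66 [402.9, 160.8, 425.4, 186.4] [ 0.741 -0.226  0.092] [ 0.727 -0.25   0.016] [ 0.764 -0.209  0.142]
top carton_mid 0.3 [252.1, 151.3, 337.1, 245.2] [0.681 0.083 0.11 ] [ 0.595 -0.005  0.105] [0.768 0.166 0.114]
side case 0.7 [263.0, 141.2, 424.7, 286.1] [ 0.619 -0.038  0.085] [ 0.49  -0.17   0.007] [0.79  0.163
[... 542 characters left out ...]
0.39  0.199]
side pointer_tip 0.44 [283.5, 146.1, 314.3, 169.2] [0.666 0.183 0.154] [0.61  0.164 0.105] [0.718 0.203 0.203]
side tin_mid 0.84 [375.7, 175.6, 396.3, 203.3] [ 0.718 -0.08   0.141] [ 0.707 -0.093  0.113] [ 0.747 -0.052  0.161]
side oil_bottle_mid 0.93 [431.8, 205.0, 456.9, 264.4] [ 0.735 -0.243  0.071] [ 0.725 -0.259  0.009] [ 0.757 -0.219  0.14 ]
side carton_mid 0.89 [238.7, 183.2, 276.7, 207.0] [0.578 0.263 0.038] [0.545 0.257 0.003] [0.628 0.317 0.052]
1.1 [0.15954558 0.50018404 0.25631487] [[-9.52701697e-01  3.03907021e-01  6.93572258e-06]
 [ 3.03907020e-01  9.52701694e-01  7.02218124e-05]
 [ 1.47332271e-05  6.90082546e-05 -9.99999998e-01]] [0.92138168 0.38926948 0.31425106]
```

```bash
cat > fit.py <<'E'
from h import *
im,d=imaging.read_camera("top")
P0=cloud("top",d,np.ones(d.shape,bool))
out={}
m=imaging.cut_out("top","lid")[0]["region"]
P=cloud("top",d,m);P=P[abs(P[:,2]-.11)<.006]
r=cv2.minAreaRect(P[:,:2].astype(np.float32)*1000);print("lid",r)
m=imaging.cut_out("top","cover")[0]["region"]
P=cloud("top",d,m);Q=P[abs(P[:,2]-.13)<.006]
print("plate",cv2.minAreaRect(Q[:,:2].astype(np.float32)*1000))
Q=P[P[:,2]>.15]; print("rib",len(Q),Q.mean(0),cv2.minAreaRect(Q[:,:2].astype(np.float32)*1000))
imw,dw=imaging.read_camera("side")
for n,dd in(("top",d),("side",dw)):
    m=imaging.cut_out(n,"pointer")
    if m:
        P=cloud(n,dd,m[0]["region"]);P=P[P[:,2]>.1]; np.save(f"ptr_{n}.npy",P);print(n,len(P))
E
python3 fit.py
python3 -c "
import cv2
a=cv2.imread('pics/top0.png')[120:320,210:450];b=cv2.imread('pics/side0.png')[120:320,210:480]
cv2.imwrite('pics/a.png',cv2.hconcat([cv2.resize(a,(384,320)),cv2.resize(b,(416,320))]))"
```

```text
lid ((662.7095336914062, 74.07203674316406), (217.5814208984375, 174.9525146484375), 18.37298011779785)
plate ((556.8102416992188, 17.664207458496094), (103.11858367919922, 123.65955352783203), 18.080814361572266)
rib 124 [0.56987716 0.02262743 0.1590807 ] ((570.4807739257812, 22.44719696044922), (49.543312072753906, 14.222126007080078), 18.142295837402344)
top 200
side 164
```

View pics/a.png

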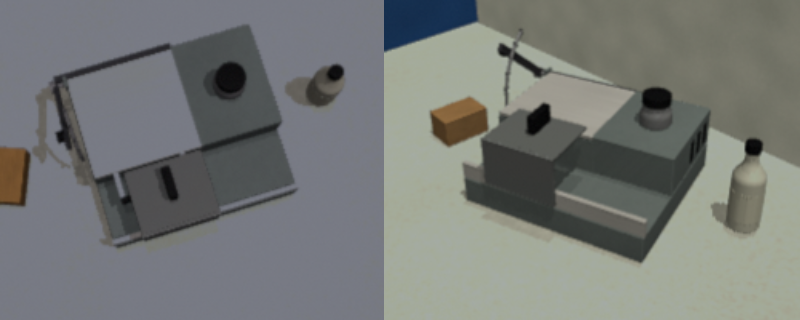

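{"method": "step_arm", "body": {"motion": [[[-54,-33,0],-0.06],[[-107,-66,0],-0.12],[[-161,-99,0],-0.19],[[-214,-132,0],-0.25],[[-268,-165,0],-0.31],[[-322,-199,0],-0.38],[[-375,-232,0],-0.44],[[-429,-265,0],-0.5],[[-482,-298,0],-0.56],[[-536,-331,0],-0.627],[[-536,-331,0],-0.627],[[-536,-331,0],-0.627],[[-536,-331,0],-0.627],[[-536,-331,0],-0.627]], "claw": 60, "force": 40}}

```text
t: 3.15
position: [0.5692, 0.023, 0.2569]
tcp_rot: [[-0.949, -0.314, 0.001], [-0.314, 0.949, 0.0], [-0.001, -0.0, -1.0]]
wrist_force: [0.7, 1.0, 0.2]
gripper_width: 0.0514
grip_force: 0.0
```

```bash
cat > c.py <<'E'
from h import *
a=np.radians(18.2);ex=np.array([np.cos(a),np.sin(a)]);ey=np.array([-ex[1],ex[0]]);O=np.array([.5636,.0416])
def tocase(P): return np.c_[(P[:,:2]-O)@ex,(P[:,:2]-O)@ey,P[:,2]]
E
python3 - <<'E'
from c import *
s=env.read_state();print(s["t"],s["position"],np.round(s["tcp_rot"],3))
im,d=imaging.read_camera("wrist");cv2.imwrite("pics/w1.png",im[:,:,::-1])
C=tocase(cloud("wrist",d,d>0,s));print(np.percentile(C,[1,50,99],0))
q=C[(C[:,2]>.148)&(C[:,2]<.17)&(abs(C[:,0])<.06)&(C[:,1]<.03)&(C[:,1]>-.06)]
if len(q):print("rib case",len(q),np.percentile(q,[3,97],0))
for n in("top","side"):
    Q=tocase(np.load(f"ptr_{n}.npy"));Q=Q[abs(Q[:,1]-.104)<.009]
    Q=Q[(Q[:,0]<.21)]
    X=.205-Q[:,0];Z=Q[:,2]-.106;an=np.arctan2(Z,X);r=np.hypot(X,Z);k=(r>.05)&(r<.155)
    print(n,k.sum(),np.percentile(an[k],[10,50,90]))
E
```

```text
3.15 [0.56916962 0.02304    0.25687311] [[-0.949 -0.314  0.001]
 [-0.314  0.949  0.   ]
 [-0.001 -0.    -1.   ]]
[[-2.18571476e-01 -1.41021281e+00 -6.96195458e-01]
 [-1.33781422e-02 -1.94981502e-02  5.30807650e-04]
 [ 9.89270194e-01  5.21910480e-01  3.31412394e-01]]
rib case 998 [[-0.02603371 -0.02657134  0.155666  ]
 [ 0.02042961 -0.01347321  0.16089284]]
top 122 [0.66787773 0.73460339 0.80013811]
side 110 [0.58145205 0.65348468 0.70583338]
```

{"method": "step_arm", "body": {"motion": [[[0,0,30],0],[[0,0,60],0],[[0,0,85],0],[[0,0,95],0],[[0,0,95],0],[[0,0,95],0]]}}

```text
t: 3.95
position: [0.5702, 0.0221, 0.1628]
tcp_rot: [[-0.95, -0.313, 0.002], [-0.313, 0.95, 0.0], [-0.002, -0.001, -1.0]]
wrist_force: [0.0, 0.7, 0.7]
gripper_width: 0.0515
grip_force: 0.0
```

{"method": "step_arm", "body": {"motion": [[[0,0,0],0],[[0,0,0],0],[[0,0,0],0],[[0,0,0],0],[[0,0,0],0],[[0,0,0],0]], "claw": 0, "force": 30}}

```text
t: 4.7
position: [0.5698, 0.0219, 0.162]
tcp_rot: [[-0.95, -0.313, 0.001], [-0.313, 0.95, 0.0], [-0.001, -0.0, -1.0]]
wrist_force: [-1.2, 0.0, 5.4]
gripper_width: 0.0133
grip_force: 32.4
```

{"method": "step_arm", "body": {"motion": [[[0,-8,-1],0],[[0,-20,-1],0],[[0,-32,-1],0],[[0,-44,-1],0],[[0,-56,-1],0],[[0,-68,-1],0],[[0,-80,-1],0],[[0,-90,-1],0],[[0,-98,-1],0],[[0,-104,-1],0],[[0,-108,-1],0],[[0,-110,-1],0],[[0,-111,-1],0],[[0,-111,-1],0]]}}

```text
t: 6.45
position: [0.6047, -0.0832, 0.162]
tcp_rot: [[-0.95, -0.313, 0.0], [-0.313, 0.95, 0.002], [-0.001, 0.002, -1.0]]
wrist_force: [4.2, 5.7, -0.7]
gripper_width: 0.0132
grip_force: 31.7
```

{"method": "step_arm", "body": {"motion": [[[0,-1,0],0],[[0,-2,0],0],[[0,-3,0],0],[[0,-3,0],0]]}}

```text
t: 6.95
position: [0.6048, -0.0834, 0.162]
tcp_rot: [[-0.949, -0.315, -0.003], [-0.315, 0.949, 0.006], [0.001, 0.007, -1.0]]
wrist_force: [-2.5, 16.9, 2.2]
gripper_width: 0.0134
grip_force: 32.2
```

{"method": "step_arm", "body": {"motion": [[[0,2,0],0],[[0,2,0],0],[[0,2,0],0],[[0,2,0],0]], "claw": 60}}

```text
t: 7.45
position: [0.6046, -0.0849, 0.1622]
tcp_rot: [[-0.95, -0.312, -0.0], [-0.312, 0.95, -0.0], [0.0, -0.0, -1.0]]
wrist_force: [-0.2, -0.3, 0.4]
gripper_width: 0.0511
grip_force: 0.0
```

{"method": "step_arm", "body": {"motion": [[[0,2,-40],0],[[0,10,-80],0.1],[[0,30,-95],0.28],[[0,55,-95],0.46],[[0,80,-95],0.64],[[0,105,-95],0.82],[[0,125,-95],1.0],[[0,131,-95],1.18],[[0,131,-95],1.36],[[0,131,-95],1.5],[[0,131,-95],1.571],[[0,131,-95],1.571],[[0,131,-95],1.571],[[0,131,-95],1.571]]}}

```text
t: 9.2
position: [0.5637, 0.0399, 0.2573]
tcp_rot: [[-0.313, 0.95, 0.0], [0.95, 0.313, 0.0], [0.0, 0.0, -1.0]]
wrist_force: [-0.1, 0.9, -0.4]
gripper_width: 0.0509
grip_force: 0.0
```

```bash
python3 - <<'E'
from c import *
s=env.read_state();print(s["t"],s["position"],np.round(s["tcp_rot"],3), tocase(np.array([s["position"]])))
im,d=imaging.read_camera("wrist");cv2.imwrite("pics/w2.png",im[:,:,::-1])
C=tocase(cloud("wrist",d,d>0,s))
q=C[(C[:,2]>.095)&(C[:,2]<.12)&(abs(C[:,0])<.015)&(abs(C[:,1])<.04)]
print("bar",len(q),np.percentile(q,[3,50,97],0) if len(q) else "")
ims,ds=imaging.read_camera("side")
C=tocase(cloud("side",ds,ds>0))
q=C[(C[:,2]>.122)&(C[:,2]<.17)&(abs(C[:,0])<.06)&(C[:,1]<-.05)&(C[:,1]>-.25)]
if len(q):print("cover case",len(q),np.percentile(q,[2,98],0))
E
```

```text
9.2 [0.56366056 0.03993711 0.25731454] [[-0.313  0.95   0.   ]
 [ 0.95   0.313  0.   ]
 [ 0.     0.    -1.   ]] [[-0.00046185 -0.00159861  0.25731454]]
bar 924 [[-0.00713047 -0.03718591  0.1059194 ]
 [-0.00128901  0.00485346  0.11043532]
 [ 0.00452394  0.03799739  0.11220854]]
cover case 1389 [[-0.05812517 -0.19211903  0.12851185]
 [ 0.03259105 -0.07305135  0.16035946]]
```

View pics/w2.png

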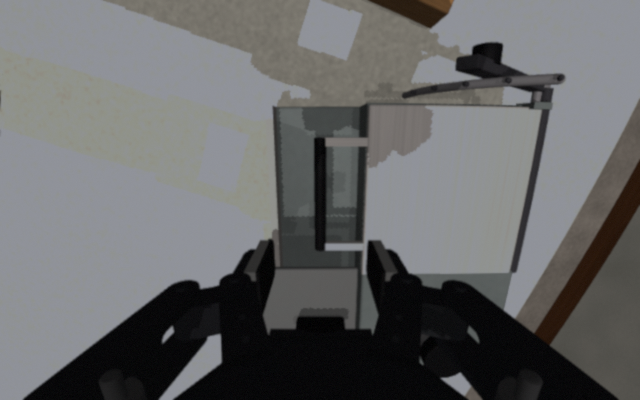

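{"method": "step_arm", "body": {"motion": [[[0,0,30],0],[[0,0,70],0],[[0,0,105],0],[[0,0,130],0],[[0,0,142],0],[[0,0,145],0],[[0,0,145],0],[[0,0,145],0]], "claw": 45}}

```text
t: 10.3
position: [0.5642, 0.04, 0.1135]
tcp_rot: [[-0.313, 0.95, 0.002], [0.95, 0.313, 0.0], [-0.001, 0.002, -1.0]]
wrist_force: [0.2, 0.2, 0.3]
gripper_width: 0.0386
grip_force: 0.0
```

{"method": "step_arm", "body": {"motion": [[[0,0,0],0],[[0,0,0],0],[[0,0,0],0],[[0,0,0],0],[[0,0,0],0],[[0,0,0],0]], "claw": 0, "force": 40}}

```text
t: 11.05
position: [0.5633, 0.0398, 0.1126]
tcp_rot: [[-0.313, 0.95, -0.001], [0.95, 0.313, -0.0], [-0.0, -0.001, -1.0]]
wrist_force: [-5.7, -0.9, 3.6]
gripper_width: 0.0109
grip_force: 39.0
```

```bash
cat > ang.py <<'E'
from c import *
s=env.read_state();print(s["t"],s["position"],s["wrist_force"],s["gripper_width"])
print("tcp case",tocase(np.array([s["position"]])))
for n in("top","side","wrist"):
    im,d=imaging.read_camera(n)
    C=tocase(cloud(n,d,d>0,s))
    def ang(lo,hi,tag,rmin,rmax):
        q=C[(C[:,1]>lo)&(C[:,1]<hi)];X=.205-q[:,0];Z=q[:,2]-.106;r=np.hypot(X,Z)
        a=np.arctan2(Z,X);k=(r>rmin)&(r<rmax)&(a>(.25 if tag=="ptr" else -.1))&(a<1.2)
        if k.sum()>10:
            # off-plane distance relative to a line through hinge, plus free line fit
            p=np.polyfit(X[k],Z[k],1); res=abs(np.polyval(p,X[k])-Z[k]);kk=res<.012
            p=np.polyfit(X[k][kk],Z[k][kk],1)
            print(n,tag,k.sum(),"med ang",np.round(np.percentile(a[k],[10,50,90]),3),"line ang %.3f off %.4f"%(np.arctan(p[0]),p[1]))
    ang(.098,.110,"ptr",.05,.155); ang(.03,.085,"lid",.05,.155)
    cv2.imwrite(f"pics/{n}_{s['t']:.1f}.png",im[:,:,::-1])
E
python3 ang.py
```

```text
11.05 [0.56330217 0.03980632 0.11257864] [-5.65164897 -0.88822981  3.5615104 ] 0.010879842280647171
tcp case [[-0.00084316 -0.00161092  0.11257864]]
top ptr 127 med ang [0.657 0.734 0.786] line ang 0.626 off 0.0134
top lid 479 med ang [0.006 0.044 0.092] line ang -0.008 off 0.0042
side lid 20 med ang [0.05  0.072 0.088] line ang -0.017 off 0.0056
wrist ptr 145 med ang [0.264 0.314 0.357] line ang -1.175 off 0.3304
wrist lid 24714 med ang [0.02  0.031 0.053] line ang -0.004 off 0.0038
```

{"method": "step_arm", "body": {"motion": [[[0,0.1,-5],0],[[0,0.3,-10],0],[[0,1,-20.5],0],[[0,2.3,-30.6],0],[[0,4.1,-40.7],0],[[0,6.4,-50.7],0],[[0,9.2,-60.6],0],[[0,12.4,-70.3],0],[[0,16.2,-79.8],0],[[0,20.4,-89.2],0],[[0,25.1,-98.3],0],[[0,30.2,-107.2],0],[[0,33,-111.6],0],[[0,35.8,-115.8],0],[[0,35.8,-115.8],0],[[0,35.8,-115.8],0],[[0,35.8,-115.8],0]]}}

```text
t: 13.32
position: [0.5957, 0.0506, 0.2296]
tcp_rot: [[-0.312, 0.95, -0.005], [0.95, 0.312, -0.001], [0.0, -0.005, -1.0]]
wrist_force: [-16.5, -5.2, 5.0]
gripper_width: 0.01
grip_force: 39.4
```

```bash
python3 ang.py; python3 -c "
import cv2,glob
f=sorted(glob.glob('pics/side_*'))[-1];g=f.replace('side','top');w=f.replace('side','wrist')
f=[x for x in glob.glob('pics/side_1[2-9]*')][0]
a=cv2.imread(f)[110:210,250:400];b=cv2.imread(f.replace('side','top'))[130:230,220:370]
cv2.imwrite('pics/b.png',cv2.resize(cv2.vconcat([a,b]),(600,800)[::1] if 0 else (450,600),interpolation=cv2.INTER_CUBIC))
cv2.imwrite('pics/bw.png',cv2.imread(f.replace('side','wrist')))"
```

```text
13.325 [0.59570925 0.05058699 0.22960191] [-16.46153894  -5.20071932   5.01183728] 0.009990013342079624
tcp case [[ 0.03330984 -0.00149145  0.22960191]]
top ptr 129 med ang [0.659 0.734 0.806] line ang 0.612 off 0.0157
top lid 19 med ang [0.613 0.653 0.691] line ang -0.323 off 0.0515
side ptr 40 med ang [0.461 0.671 0.708] line ang 0.282 off 0.0568
side lid 71 med ang [-0.094 -0.037  0.55 ] line ang 0.579 off -0.0052
wrist ptr 2016 med ang [0.634 0.711 0.742] line ang 0.549 off 0.0228
wrist lid 8125 med ang [0.602 0.61  0.628] line ang 0.584 off 0.0035
```

View pics/b.png

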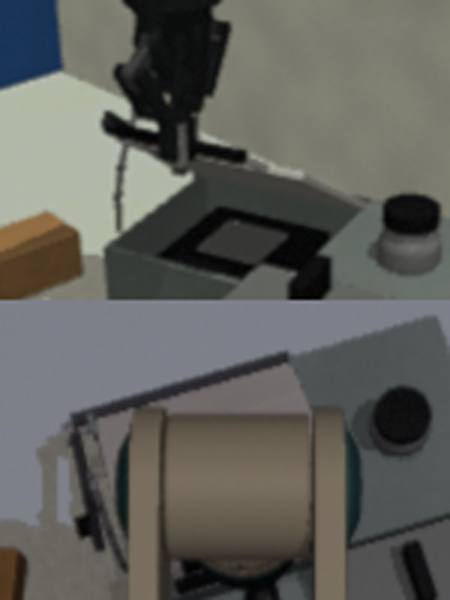

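View pics/bw.png

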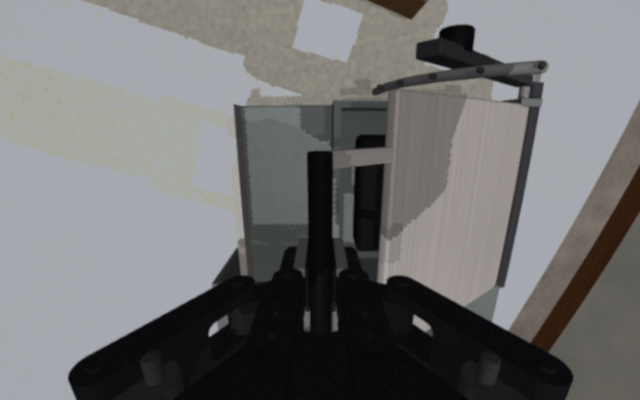

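```bash
cat > p.py <<'E'
from c import *
from scipy.optimize import minimize_scalar
s=env.read_state()
im,d=imaging.read_camera("wrist");o=imaging.cut_out("wrist","pointer");print([(x["conf"],x["rect"],x["region"].sum()) for x in o])
g=im.max(2);m=(g<90);m2=np.zeros_like(m);m2[15:110,400:545]=1
v,u=np.nonzero(m&m2&(d>0));C=tocase(cloud("wrist",d,m&m2,s))
X=.205-C[:,0];Z=C[:,2]-.106
for lo in np.arange(.085,.14,.005):
    k=(C[:,1]>=lo)&(C[:,1]<lo+.005)&(Z>0.01);
    if k.sum()>30:
        p=np.polyfit(X[k],Z[k],1)
        for _ in range(6):
            e=Z[k]-np.polyval(p,X[k]);kk=abs(e)<max(.003,1.5*np.median(abs(e)));p=np.polyfit(X[k][kk],Z[k][kk],1)
        a=np.arctan(p[0]);print("y%.3f n%d/%d ang %.3f perp %.4f X %.3f..%.3f rms %.4f"%(lo,kk.sum(),k.sum(),a,p[1]*np.cos(a),X[k].min(),X[k].max(),np.std(Z[k][kk]-np.polyval(p,X[k][kk]))))
        # constrained to 7 mm offset
        f=lambda a:np.median(abs(-X[k]*np.sin(a)+Z[k]*np.cos(a)-.007))
        aa=np.linspace(.4,.9,251);print("    constrained",aa[np.argmin([f(t) for t in aa])])
q=cv2.resize(im[10:120,380:560,::-1],(720,440),interpolation=cv2.INTER_CUBIC);cv2.imwrite("pics/z.png",q)
L=tocase(cloud("wrist",d,d>0,s));k=(L[:,1]>.06)&(L[:,1]<.085)&(L[:,2]>.11);X=.205-L[k,0];Z=L[k,2]-.106
r=np.hypot(X,Z);k=(r<.15)&(r>.06)&(np.arctan2(Z,X)<1.2);f=[np.median(abs(-X[k]*np.sin(a)+Z[k]*np.cos(a)-.004)) for a in aa]
print("lid constrained",aa[np.argmin(f)],min(f))
E
python3 p.py
```

```text
[(0.6, [414.9, 23.6, 539.9, 89.6], np.int64(2664))]
y0.090 n352/503 ang -0.764 perp 0.1267 X 0.010..0.120 rms 0.0015
    constrained 0.736
y0.095 n639/917 ang -0.844 perp 0.1278 X 0.069..0.122 rms 0.0015
    constrained 0.734
y0.100 n634/1169 ang 0.672 perp 0.0054 X 0.004..0.125 rms 0.0013
    constrained 0.656
y0.105 n585/766 ang 0.672 perp 0.0059 X 0.005..0.125 rms 0.0008
    constrained 0.664
y0.110 n247/263 ang -0.076 perp 0.0931 X 0.092..0.109 rms 0.0012
    constrained 0.668
y0.115 n249/285 ang -0.302 perp 0.1116 X 0.092..0.109 rms 0.0014
    constrained 0.664
lid constrained 0.5760000000000001 0.0003409440379764754
```

View pics/z.png

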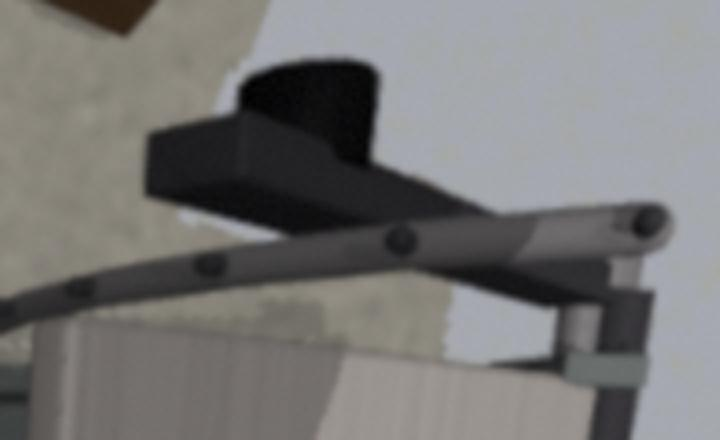

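{"method": "step_arm", "body": {"motion": [[[0,3,-5],0],[[0,6,-10],0],[[0,9,-15],0],[[0,9,-15],0],[[0,9,-15],0],[[0,9,-15],0]]}}

```text
t: 14.32
position: [0.6052, 0.0538, 0.2441]
tcp_rot: [[-0.312, 0.95, -0.002], [0.95, 0.312, -0.0], [0.0, -0.003, -1.0]]
wrist_force: [-10.0, -4.3, -0.6]
gripper_width: 0.0105
grip_force: 39.4
```

```bash
python3 p.py; python3 ang.py
```

```text
[(0.58, [387.7, 31.6, 518.5, 90.8], np.int64(2484))]
y0.090 n318/367 ang -0.758 perp 0.1267 X 0.010..0.111 rms 0.0014
    constrained 0.8460000000000001
y0.095 n616/751 ang -0.768 perp 0.1276 X 0.070..0.112 rms 0.0014
    constrained 0.8260000000000001
y0.100 n539/894 ang 0.673 perp 0.0055 X 0.003..0.120 rms 0.0009
    constrained 0.662
y0.105 n577/634 ang 0.673 perp 0.0059 X 0.004..0.120 rms 0.0008
    constrained 0.664
y0.110 n209/232 ang -0.022 perp 0.0880 X 0.092..0.108 rms 0.0011
    constrained 0.668
y0.115 n212/241 ang -0.255 perp 0.1081 X 0.092..0.109 rms 0.0013
    constrained 0.664
lid constrained 0.658 0.00032923882153256326
14.425 [0.60520004 0.05373978 0.24408432] [-9.35038062 -3.09292088 -1.32861242] 0.010400715545494342
tcp case [[ 0.04331055 -0.00146069  0.24408432]]
top ptr 125 med ang [0.656 0.731 0.807] line ang 0.613 off 0.0152
side ptr 85 med ang [0.564 0.633 0.689] line ang 0.705 off -0.0101
side lid 159 med ang [-0.075  0.609  0.633] line ang 0.675 off -0.0070
wrist ptr 1711 med ang [0.636 0.712 0.74 ] line ang 0.569 off 0.0202
wrist lid 6886 med ang [0.686 0.693 0.71 ] line ang 0.668 off 0.0036
```

{"method": "step_arm", "body": {"motion": [[[0,0.6,-1],0],[[0,0.6,-1],0],[[0,0.6,-1],0],[[0,0.6,-1],0]]}}

```text
t: 15.08
position: [0.6058, 0.054, 0.2449]
tcp_rot: [[-0.312, 0.95, -0.003], [0.95, 0.312, -0.0], [0.0, -0.003, -1.0]]
wrist_force: [-9.0, -2.7, -1.5]
gripper_width: 0.0101
grip_force: 39.4
```

```bash
python3 p.py | egrep "lid|y0.10|cons"; python3 ang.py|grep "wrist lid"; python3 -c "
from h import *
im,d=imaging.read_camera('side');cv2.imwrite('pics/fin.png',cv2.resize(im[90:260,220:460,::-1],None,fx=3,fy=3))
s=env.read_state();print(s['t'],s['joint_velocities'],s['position'])"
```

```text
constrained 0.8320000000000001
    constrained 0.8280000000000001
y0.100 n534/866 ang 0.674 perp 0.0054 X 0.005..0.119 rms 0.0009
    constrained 0.662
y0.105 n570/611 ang 0.673 perp 0.0059 X 0.004..0.120 rms 0.0008
    constrained 0.664
    constrained 0.668
    constrained 0.662
lid constrained 0.664 0.000327589279864305
wrist lid 6792 med ang [0.691 0.698 0.715] line ang 0.673 off 0.0036
15.375 [ 6.35640031e-05  6.92474441e-04  1.60083337e-04 -1.61615709e-03
 -1.77668107e-03  1.30745655e-03] [0.60580945 0.05395834 0.24491816]
```

View pics/fin.png

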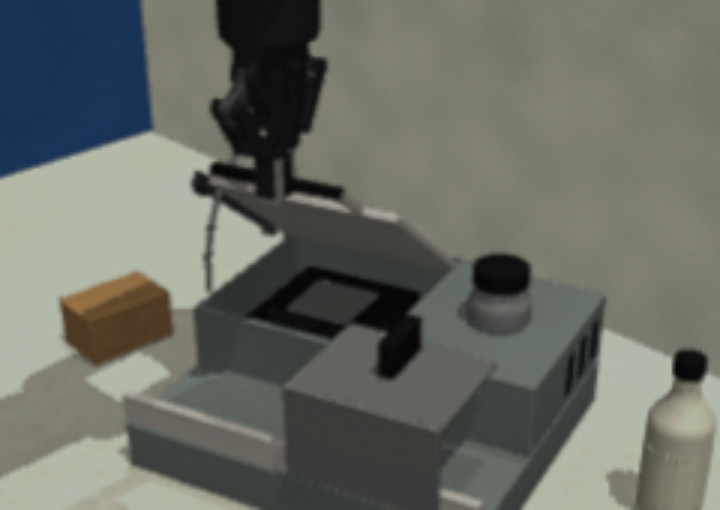

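The picture shows the cover fully right (rib at 400,345), the lid held up (edge near 340,215), and the bystanders in place. The lid and pointer angles agree to within about 0.002 rad.

```bash
python3 -c "
from bench import job
print(job.sign_off())"
```

```text
the job is handed in; nothing more can be done
None
```

I slid the cover right to its stop, then lifted the lid by its bar handle. I handed the job in with the gripper still holding the lid level with the pointer arm; both measured about 0.664 rad, and no verdict came back.

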